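# Nest the parts bowls and hold the sprung keeper arm at its stop

## Task

Nest the two loose steel parts bowls into the bowl that stands in the stack holder, one in the other and fully home. Then, with the gripper's fingers, swing the holder's sprung keeper arm by its post across the stack, right up to its stop, and finish while still holding it there against the spring, so that I can drop in the locking pin: do not let go. Leave everything else on the bench where it is.

Things in the scene. Friction and masses are not known exactly. Their poses are not given: they have to be found in the camera images.
- bowl_a: Loose, upright on the bench: open steel bowl, one of 3 equal. 40 mm high, foot 26 mm across, tapered wall 2 mm thick, upright rim band 52 mm across from 30 to 40 mm above the underside: grip across it, fingertips no lower than 28 mm up. Floor 14 mm thick: a nested bowl stands 14 mm above the next, 2 mm sideways play. 60 to 130 g. Origin: centre of underside, z up.
- bowl_b: Loose, upright on the bench: open steel bowl, one of 3 equal. 40 mm high, foot 26 mm across, tapered wall 2 mm thick, upright rim band 52 mm across from 30 to 40 mm above the underside: grip across it, fingertips no lower than 28 mm up. Floor 14 mm thick: a nested bowl stands 14 mm above the next, 2 mm sideways play. 60 to 130 g. Origin: centre of underside, z up.
- bowl_seat: In the holder's seat: open steel bowl, one of 3 equal. 40 mm high, foot 26 mm across, tapered wall 2 mm thick, upright rim band 52 mm across from 30 to 40 mm above the underside: grip across it, fingertips no lower than 28 mm up. Floor 14 mm thick: a nested bowl stands 14 mm above the next, 2 mm sideways play. 60 to 130 g. Origin: centre of underside, z up.
- holder: Stack holder, fixed: aluminium plate 170 x 84 x 10 mm (own x -45 to +125, y +-42). Origin on the bench under the seat's centre; own x points from seat to pivot, z up. Round sprung pivot body, 37 mm across, top 84 mm above the bench, at own x = +85 mm; 10 mm stop pin 28 mm from its axis on the seat side, a second pin where the arm rests; pin tops 94 mm up.
- seat (a point): Centre of the holder's seat, on top of the base plate (10 mm above the bench), inside a low ring 37 mm across and 4 mm high.
- pivot (a point): Point on the keeper arm's vertical pivot axis, 84 mm above the bench (height of the arm's underside), 85 mm from the seat's centre along the holder's own x.
- post (a point): Centre of the top of the grip post: an upright round dark steel post 14 mm across and 38 mm high near the free end of the keeper arm, 130 mm from the pivot axis; its top is 130 mm and its foot 92 mm above the bench. It moves with the arm.
- keeper (a joint): Angle of the keeper arm (level flat steel bar 18 x 8 mm, 138 mm long, underside 84 mm up), rad. 0: at rest, out at the holder's -y side; grows clockwise seen from above to 1.25 at the stop, where it points from the pivot along the holder's -x over the seat, 6 mm above a nested stack of 3. Sprung back to 0: at the post 1.3 N to start, 4.7 N at the stop.
- tin: Straight-sided open aluminium tin, 60 mm across, 22 mm high; not one of the bowls, stays put. Origin: centre of its underside.
- loupe: Black eyeglass loupe, 32 mm across, 30 mm high; stays put. Origin: centre of its underside.
- movement_block: Brass movement block, 48 mm across, 22 mm high with its stub; stays put. Origin: centre of its underside.
- tweezers: Steel tweezers lying flat, about 140 mm long (along own x), 6 mm high; stay put. Origin: centre of its underside.
- case0: Black and white round case cushion, 40 mm across, 17 mm high; stays put. Origin: centre of its underside.
- case1: Second case cushion like case0; stays put. Origin: centre of its underside.
- dome: Glass dust dome, 84 mm across, 70 mm high; stays put. Origin: centre of its underside.

How it is judged:
By the outcome, as a careful person would: the job done as asked, in the order asked, and still so for the second after the job is handed in, while the arm keeps its last pose, push and grip.
It also fails if it takes over 64 s, if anything falls off the work surface, if the arm or the gripper's body presses on something with over 40 N, if the wrist force passes 120 N, or if a joint passes its speed limit or range.

## Robot

A 7-joint arm with a two-finger parallel gripper is mounted at the origin on the work surface. World frame = base frame: x ahead of the robot, y to its left, z up, the work surface at z = 0. Lengths are in m, angles in rad, forces in N, time in s.
With the tool pointing down it reaches from about 0.425 to 0.875 m from the base axis. Payload 8.4 kg.
Tool frame: the origin (TCP) lies between the finger pads; the fingertips stand 19 mm ahead of it and the grasp point (between the pads) is the TCP; z points along the fingers, y is the line along which they close (so a half turn about z gives the same grasp; the last joint's range is limited). The gripper opens to 85 mm and grips with 20 to 120 N. Pads are 22 mm wide; open, the fingers measure 114 mm over their backs; the gripper's body (76 mm by 85 mm) begins 54 mm behind the grasp point. The pads swing forward as they close: fully open they stand 13 mm farther back than shut.
Start: joints at [-1.292, 0.333, 0.04, 1.465, -0.013, 1.343, -0.059], TCP at [0.24, 0.604, 0.229] pointing down, gripper open.
Joint ranges: [-2.58, 2.58], [-0.38, 2.09], [-1.3, 1.39], [0.25, 2.4], [-1.5, 4.64], [0.08, 2.09], [-2.65, 2.65]. Speed limits (rad/s): [2.22, 2.22, 2.79, 2.79, 3.14, 3.14, 3.14].

## Interface

Orientations are given as a unit quaternion [x, y, z, w].
In Python, from station import * gives the robot as it stands.
- The arm moves only by the shell command python3 -m crank 'ROWS' [FORCE]. ROWS is JSON, a list of rows, each a list of 3 entries, a list of its own where there are three numbers: the turn, a rotation vector about the tool's x, y, z in degrees, then the shift along the tool's x, y, z in m, then the finger opening in m, from 0 to 0.0854. In form: [[[rx, ry, rz], [tx, ty, tz], hand], ...]. A call has 1 to 12 rows; each row shifts and turns the commanded pose from where the row before left it, along the tool's axes as they then stand; what a row does not reach is not made up. A row lasts 1/12 s, in which the tool goes at most 41.7 mm and 7.16 degrees, less where a joint would pass 70% of its speed; a pose out of reach is approached as far as the arm can. A call is refused whole if a number of a shift passes 0.0417 or a number of a turn 7.16, either way. A call with a gripper value outside its range is refused whole. The fingers move at their own pace and stop on an object; FORCE is the grip in N (left out, the last holds). Time passes only in rows, so rows that do not move let the fingers close. It gives the time, the measured TCP pose, the force, the opening and the grip force at its end, in the units of the state.
- sense(): the state, without advancing time (a new reading comes with each control period).
- camera(name): name is "side" or "top"; returns a dict with "frame" (420x560x3 uint8, red, green, blue), "intrinsics" (3x3 intrinsics, pixels), "k1" (the pictures are not rectified: a ray, as slopes to the right and down, at radius r is drawn at 1 + k1 r^2 times it, then the intrinsics apply), "cam_to_world" (4x4, takes a point from camera to world coordinates). Camera axes: x right, y down, z forward; pixel columns grow to the right and rows downward; lengths in m; the calibration is good to about 2 mm. A picture is of the moment at which its call begins. There is no depth.
- close_job(): hands the job in; it is judged then, once.
Trained networks look in a picture, given as the dict that the camera call returned (one of the last four; its "shot" number tells which), for a name from the list of things; names that differ only in an ending like _2 or _b are one class to them, and where a whole thing is asked for, a point or a joint stands for the part that bears it (a point fixed in the world has none). Each returns a list of dicts, best first, with "score" (0 to 1); they miss things now and then, are a little off and sometimes report something else, mostly with a low value. They report only what shows in the picture. A call takes as long as a camera call.
- search_frame(target, picture): "box" ([left, top, right, bottom] in pixels, round what is visible of it).
- regions_of(target, picture): "mask" (420x560 bool, what is visible of it) and "box" ([left, top, right, bottom] in pixels, round what is visible of it).
- mark_of(target, picture): "xy" ([column, row] in pixels: a listed point, or the origin of a listed thing).
The state is a dict: "time_s": time; "joint_pos": joint angles; "dq": joint speeds; "joint_efforts": joint torques, N m; "ee_pos": TCP position; "tool_rot": TCP orientation; "ft_force": force on the tool from outside, world axes, zero at the start; "moment": the same for the moment, N m; "finger_gap": finger opening in m; "grasp_force": force on a finger pad.
Only numpy, scipy, OpenCV 4.12 (cv2) and the standard library are available. Lean on these libraries where they do the work, as an engineer would, in place of code of your own. Each camera call takes 0.05 s, during which the arm holds its last target. There are 200 camera calls.

## Working session

There is one attempt and no reset: what is moved stays moved. The work goes in short steps, Python scripts to look and compute and a shell command to move; the robot and the scene stay as the last step left them, time stands still between calls to the robot, and variables do not carry over. Pictures are saved under pics/ and viewed, at most 11 in all, crops included, and the job is handed in when it is done.

```bash
ls; mkdir -p pics
cat > h.py <<'E'
from station import *
import numpy as np, cv2
from scipy.spatial.transform import Rotation as R
def ray(p,xy):
    K=np.array(p["intrinsics"]);k1=p["k1"]
    d=np.array([(xy[0]-K[0,2])/K[0,0],(xy[1]-K[1,2])/K[1,1]]);u=d.copy()
    for _ in range(20): u=d/(1+k1*(u@u))
    T=np.array(p["cam_to_world"]);return T[:3,3],T[:3,:3]@np.array([u[0],u[1],1])
def atz(p,xy,z):
    o,v=ray(p,xy);return o+v*(z-o[2])/v[2]
def tri(rs):
    A=0;b=0
    for o,v in rs:
        v=v/np.linalg.norm(v);M=np.eye(3)-np.outer(v,v);A=A+M;b=b+M@o
    return np.linalg.solve(A,b)
def proj(p,X):
    T=np.linalg.inv(np.array(p["cam_to_world"]));c=T[:3,:3]@X+T[:3,3];u=c[:2]/c[2];u=u*(1+p["k1"]*(u@u));K=np.array(p["intrinsics"])
    return np.array([K[0,0]*u[0]+K[0,2],K[1,1]*u[1]+K[1,2]])
def save(p,n): cv2.imwrite("pics/"+n+".png",p["frame"][:,:,::-1])
E
python3 - <<'E'
from h import *
np.set_printoptions(precision=4,suppress=True)
s=sense();print(s)
P={n:camera(n) for n in("top","side")}
for n in P:
    save(P[n],n+"0");print(n,np.array(P[n]["cam_to_world"])[:3])
    for t in "bowl_a bowl_seat holder seat pivot post tin loupe movement_block tweezers case0 dome".split():
        z={"seat":.01,"pivot":.084,"post":.13}.get(t,0)
        print(n,t,[(np.round(m["xy"],1),round(m["score"],2),atz(P[n],m["xy"],z)[:2]) for m in mark_of(t,P[n])[:4]])
E
```

```text
pics
{'time_s': 0.0, 'joint_pos': array([-1.2922,  0.3339,  0.0398,  1.4663, -0.0134,  1.3433, -0.0585]), 'dq': array([-0.0008,  0.0013,  0.0015, -0.0015, -0.0006, -0.0015,  0.0008]), 'joint_efforts': array([ -0.0003, -65.8553,   1.3651, -40.5567,   0.0169,   0.0125,
        -0.    ]), 'ee_pos': array([0.2396, 0.6037, 0.2284]), 'tool_rot': array([ 0.1878,  0.9822, -0.0008, -0.0001]), 'ft_force': array([-0.3658,  0.4359, -0.1958]), 'moment': array([ 0.0045,  0.0559, -0.0662]), 'grasp_force': 0.0, 'finger_gap': 0.08538124100214665}
top [[-0.0178 -0.9978  0.0638  0.5467]
 [-0.9998  0.018   0.003  -0.0561]
 [-0.0041 -0.0637 -0.998   1.0541]]
top bowl_a [(array([146.5, 246.3]), 0.72, array([0.5321, 0.2839])), (array([201.3, 278.1]), 0.57, array([0.4512, 0.1449]))]
top bowl_seat [(array([289.1, 229.1]), 0.78, array([ 0.5696, -0.076 ]))]
top holder [(array([287.1, 232.7]), 0.94, array([ 0.5607, -0.0708]))]
top seat [(array([289.3, 231.8]), 0.95, array([ 0.5627, -0.0761]))]
top pivot [(array([279.3, 195.1]), 0.87, array([ 0.6464, -0.0533]))]
top post [(array([339. , 196.7]), 0.8, array([ 0.6
[... 1475 characters left out ...]
6])), (array([315.5, 311.5]), 0.17, array([0.448 , 0.1319]))]
side loupe [(array([312.3, 307.3]), 0.74, array([0.4577, 0.1241])), (array([318.1, 360.5]), 0.54, array([0.4074, 0.2389]))]
side movement_block [(array([379.9, 209.4]), 0.73, array([ 0.3937, -0.238 ])), (array([300.1, 154.9]), 0.52, array([ 0.6732, -0.3995])), (array([293.8, 236. ]), 0.2, array([ 0.5695, -0.0645]))]
side tweezers [(array([178.9, 326.5]), 0.7, array([0.6988, 0.2692]))]
side case0 [(array([175.6, 279.4]), 0.79, array([0.7712, 0.1622])), (array([183.6, 244.9]), 0.77, array([0.8101, 0.0603])), (array([260.7, 205.5]), 0.25, array([ 0.6921, -0.1417]))]
side dome [(array([299.3, 154.3]), 0.86, array([ 0.6765, -0.4016]))]
```

View pics/top0.png

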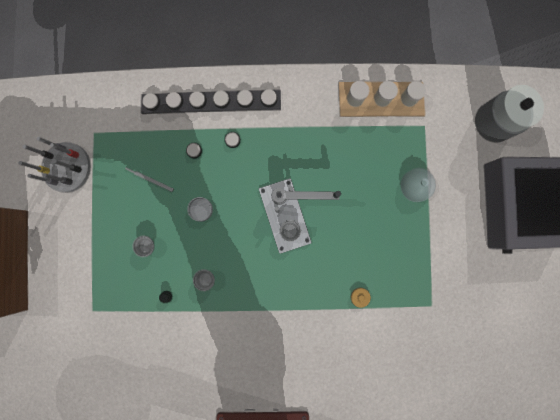

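View pics/side0.png

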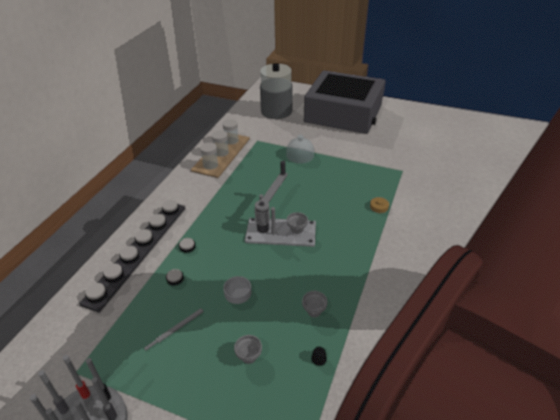

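Run:
```python
from h import *
np.set_printoptions(precision=4,suppress=True)
P={n:camera(n) for n in("top","side")}
# circle fit of rims: use masks; fit projected rim circle (z known) by bounding mask: 
from scipy.optimize import least_squares
def rimfit(name,guess,zb):
    for n in P:
        best=None
        for m in regions_of(name,P[n]):
            c=proj(P[n],np.array([*guess,zb+.02])); b=m["box"]
            if abs((b[0]+b[2])/2-c[0])<15 and abs((b[1]+b[3])/2-c[1])<15: best=m;break
        if best is None: print(name,n,"none");continue
        cs,_=cv2.findContours(best["mask"].astype(np.uint8),cv2.RETR_EXTERNAL,cv2.CHAIN_APPROX_NONE)
        c=max(cs,key=cv2.contourArea)[:,0].astype(np.float32)
        # silhouette model: hull of rim circles at z=40,30 and foot, compare moments of mask
        def sil(x):
            pts=[]
            for r,z in((.026,.04),(.026,.03),(.013,0)):
                for a in np.linspace(0,2*np.pi,40): pts.append(proj(P[n],np.array([x[0]+r*np.cos(a),x[1]+r*np.sin(a),zb+z])))
            return cv2.convexHull(np.array(pts,np.float32))
        def f(x):
            h=sil(x);return [cv2.pointPolygonTest(h,(float(q[0]),float(q[1])),True) for q in c]
        r=least_squares(f,guess,loss="soft_l1",diff_step=1e-3)
        print(name,n,best["score"],best["box"],r.x,r.cost/len(c))
rimfit("bowl_a",[.532,.284],0);rimfit("bowl_a",[.447,.14],0);rimfit("bowl_seat",[.566,-.076],.01)
for t,z in(("pivot",.084),("post",.13),("seat",.01)):
    ms=[ (ray(P[n],mark_of(t,P[n])[0]["xy"])) for n in P]; print(t,tri(ms))
```

```text
bowl_a top 0.58 [134.9, 237.6, 156.8, 257.2] [0.5339 0.2811] 0.2072306503301875
bowl_a side none
bowl_a top 0.63 [190.8, 270.0, 213.9, 292.1] [0.45   0.1338] 0.37282992725315073
bowl_a side 0.57 [303.3, 289.9, 327.6, 317.1] [0.4513 0.135 ] 0.18763905478889403
bowl_seat top 0.7 [278.8, 218.8, 300.7, 241.4] [ 0.565  -0.0764] 0.1097092820519662
bowl_seat side 0.6 [285.8, 213.1, 305.6, 235.0] [ 0.5652 -0.0753] 0.31947130615903113
pivot [ 0.6494 -0.0573  0.0753]
post [ 0.6418 -0.183   0.1339]
seat [ 0.5674 -0.0817  0.0022]
```

The top picture shows the loose bowls at (144,246) and (203,281), the tin at (200,209), the seat at (290,230), the pivot at (280,195) and the post at (338,195). The side picture agrees. The geometry fits: seat to pivot is 86 mm, the arm is 130 mm long, and the swing comes out at 72°. I'll grip along the holder's own y (104.8°).

```bash
cat >> h.py <<'E'
def d(*tg):
    s=sense();M=R.from_quat(s["tool_rot"]).as_matrix();p=np.array(s["ee_pos"])
    print("t",round(s["time_s"],2),"p",p.round(4),"yang",np.degrees(np.arctan2(M[1,1],M[0,1])).round(1),"tilt",M[:,2].round(3),"gap",round(s["finger_gap"],4),"g",round(s["grasp_force"],1),"F",np.array(s["ft_force"]).round(1),"q7",s["joint_pos"][6].round(2))
    for t in tg: print(t,(M.T@(np.array(t)-p)).round(4))
E
python3 -m crank '[[[0,0,-6.1],[0,0,0.016],0.085],[[0,0,-6.1],[0,0,0.016],0.085],[[0,0,-6.1],[0,0,0.016],0.085],[[0,0,-6.1],[0,0,0.016],0.085],[[0,0,-6.1],[0,0,0.016],0.085],[[0,0,-6.1],[0,0,0.016],0.085],[[0,0,0],[0,0,0],0.085]]' 40
python3 -c "
from h import *
d([.534,.281,.12])"
```

```text
time_s: 2.58
ee_pos: [0.2392, 0.6023, 0.1298]
tool_rot: [-0.133, 0.991, -0.002, -0.001]
ft_force: [-0.2, -1.1, -1.1]
finger_gap: 0.0849
grasp_force: 0.0
t 2.58 p [0.2392 0.6023 0.1298] yang 105.2 tilt [-0.002 -0.005 -1.   ] gap 0.0849 g 0.0 F [-0.2 -1.1 -1.1] q7 0.56
[0.534, 0.281, 0.12] [-0.2    -0.3874  0.0108]
```

```bash
python3 -m crank '[[[0,0,0],[-0.0167,-0.0323,0.001],0.085],[[0,0,0],[-0.0167,-0.0323,0.001],0.085],[[0,0,0],[-0.0167,-0.0323,0.001],0.085],[[0,0,0],[-0.0167,-0.0323,0.001],0.085],[[0,0,0],[-0.0167,-0.0323,0.001],0.085],[[0,0,0],[-0.0167,-0.0323,0.001],0.085],[[0,0,0],[-0.0167,-0.0323,0.001],0.085],[[0,0,0],[-0.0167,-0.0323,0.001],0.085],[[0,0,0],[-0.0167,-0.0323,0.001],0.085],[[0,0,0],[-0.0167,-0.0323,0.001],0.085],[[0,0,0],[-0.0167,-0.0323,0.001],0.085],[[0,0,0],[-0.0167,-0.0323,0.001],0.085]]'
python3 -m crank '[[[0,0,0],[0,0,0],0.085],[[0,0,0],[0,0,0],0.085]]' >/dev/null
python3 - <<'E'
from h import *
d([.534,.281,.12],[.534,.281,.047])
p=camera("side");save(p,"side1");c=proj(p,np.array([.534,.281,.06])).astype(int);print(c)
cv2.imwrite("pics/crop1.png",cv2.resize(p["frame"][c[1]-70:c[1]+50,c[0]-80:c[0]+80,::-1],None,fx=4,fy=4))
E
```

```text
time_s: 3.58
ee_pos: [0.5348, 0.2803, 0.1227]
tool_rot: [-0.128, 0.992, 0.0, 0.001]
ft_force: [0.1, 1.5, -0.8]
finger_gap: 0.0852
grasp_force: 0.0
t 3.75 p [0.5354 0.2789 0.1223] yang 104.5 tilt [ 0.001 -0.    -1.   ] gap 0.0849 g 0.0 F [-0.8  0.9  0. ] q7 1.31
[0.534, 0.281, 0.12] [0.0009 0.0024 0.0023]
[0.534, 0.281, 0.047] [0.0009 0.0024 0.0753]
[247 339]
```

View pics/crop1.png

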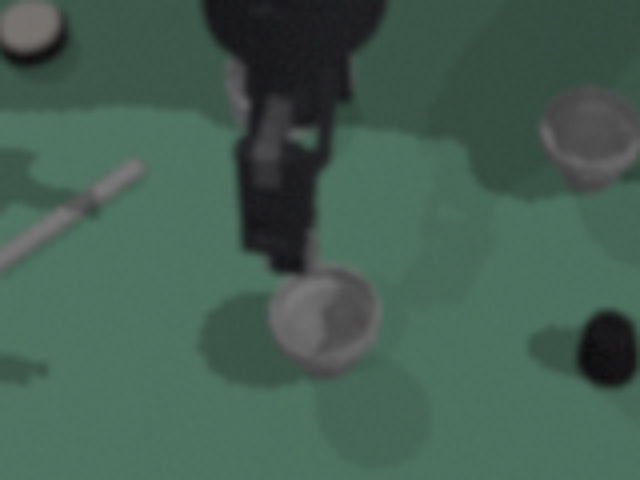

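The crop shows the open gripper over the bowl with its near finger at about (285,250). The bowl rim is centred at about (325,320), as expected. Descending to grip.

```bash
python3 -m crank '[[[0,0,0],[0.001,0.0024,0.02],0.085],[[0,0,0],[0,0,0.02],0.085],[[0,0,0],[0,0,0.018],0.085],[[0,0,0],[0,0,0.01],0.085],[[0,0,0],[0,0,0.008],0.085],[[0,0,0],[0,0,0],0.085],[[0,0,0],[0,0,0],0.085]]' >/dev/null; python3 -c "
from h import *
d()"
python3 -m crank '[[[0,0,0],[0,0,0],0.04],[[0,0,0],[0,0,0],0.04],[[0,0,0],[0,0,0],0.04],[[0,0,0],[0,0,0],0.04],[[0,0,0],[0,0,0],0.04],[[0,0,0],[0,0,0],0.04],[[0,0,0],[0,0,0],0.04]]' 40
python3 -c "
from h import *
d()"
```

```text
t 4.38 p [0.5317 0.284  0.0458] yang 105.0 tilt [ 0.  0. -1.] gap 0.085 g 0.0 F [ 0.9 -0.   0.4] q7 1.32
time_s: 4.97
ee_pos: [0.5318, 0.2834, 0.0454]
tool_rot: [-0.13, 0.992, -0.0, 0.0]
ft_force: [0.6, 0.1, 0.6]
finger_gap: 0.0399
grasp_force: 0.0
t 4.97 p [0.5318 0.2834 0.0454] yang 104.9 tilt [ 0. -0. -1.] gap 0.0399 g 0.0 F [0.6 0.1 0.6] q7 1.32
```

Nothing gripped, so the tips passed above the rim or the position is off. Looking again.

Run:
```python
from h import *
p=camera("side");c=proj(p,np.array([.534,.281,.05])).astype(int);print(c,[m["xy"] for m in mark_of("bowl_a",p)])
a=p["frame"][c[1]-50:c[1]+50,c[0]-60:c[0]+60,::-1]
cv2.imwrite("pics/crop2.png",cv2.resize(a,None,fx=5,fy=5))
d();d()
```

```text
[247 342] [[317.6, 311.0], [247.1, 360.0], [293.9, 235.0]]
t 5.07 p [0.5318 0.2834 0.0453] yang 104.9 tilt [-0. -0. -1.] gap 0.0403 g 0.0 F [-0.4 -0.2  0.7] q7 1.32
t 5.07 p [0.5318 0.2834 0.0453] yang 104.9 tilt [-0. -0. -1.] gap 0.0403 g 0.0 F [-0.4 -0.2  0.7] q7 1.32
```

View pics/crop2.png

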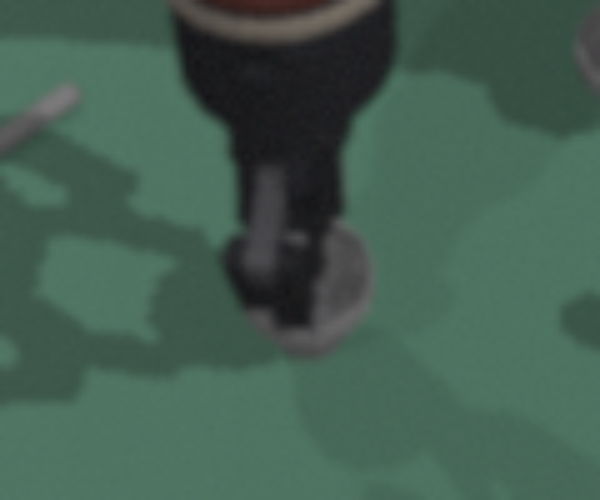

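Run:
```python
from h import *
p=camera("side");c=[247,342]
f=lambda X:((proj(p,np.array(X))-np.array(c)+[60,50])*5).round()
u=np.array([-.258,.966]);b=np.array([.534,.281]);t=np.array([.5318,.2834])
for r in (.02,.029):
  for z in(.026,.035,.042,.05): print("tip",r,z,f([*(t+u*r),z]))
print("near rim",f([*(b+[0,.026]),.04]),f([*(b+u*.026),.04]),"L/R rim",f([*(b+[.026,0]),.04]),f([*(b-[.026,0]),.04]),"far",f([*(b-u*.026),.04]))
def fit(n):
    p=camera(n);o=[]
    for m in regions_of("bowl_a",p): print(n,m["box"],round(m["score"],2))
fit("side")
```

```text
tip 0.02 0.026 [302. 343.]
tip 0.02 0.035 [300. 330.]
tip 0.02 0.042 [299. 319.]
tip 0.02 0.05 [298. 307.]
tip 0.029 0.026 [297. 365.]
tip 0.029 0.035 [296. 351.]
tip 0.029 0.042 [295. 341.]
tip 0.029 0.05 [294. 329.]
near rim [277. 325.] [294. 329.] L/R rim [244. 246.] [369. 290.] far [317. 209.]
side [302.3, 290.2, 327.2, 314.6] 0.85
side [237.9, 334.1, 263.9, 365.0] 0.49
```

By projection the tips stand above the rim, at about z≈.045. They currently straddle it, so I'll probe gently for the rim top to find the true tip height.

```bash
for i in 1; do
python3 -m crank '[[[0,0,0],[0,0,0.001],0.04],[[0,0,0],[0,0,0.001],0.04],[[0,0,0],[0,0,0],0.04]]' | egrep 'ee_pos|force'
python3 -m crank '[[[0,0,0],[0,0,0.001],0.04],[[0,0,0],[0,0,0],0.04]]' | egrep 'ee_pos|ft_force'
done
```

```text
ee_pos: [0.5317, 0.2833, 0.043]
ft_force: [-0.3, -0.0, -0.2]
grasp_force: 0.0
ee_pos: [0.5317, 0.2834, 0.0421]
ft_force: [-0.1, 0.2, 0.6]
```

```bash
for i in 1; do
python3 -m crank '[[[0,0,0],[0,0,0.001],0.04],[[0,0,0],[0,0,0],0.04]]' | egrep 'ee_pos|ft_force'
python3 -m crank '[[[0,0,0],[0,0,0.001],0.04],[[0,0,0],[0,0,0],0.04]]' | egrep 'ee_pos|ft_force'
python3 -m crank '[[[0,0,0],[0,0,0.001],0.04],[[0,0,0],[0,0,0],0.04]]' | egrep 'ee_pos|ft_force'
done
```

```text
ee_pos: [0.5317, 0.2834, 0.0411]
ft_force: [-0.2, 0.4, -0.2]
ee_pos: [0.5317, 0.2834, 0.0401]
ft_force: [-0.0, -0.4, 0.5]
ee_pos: [0.5317, 0.2834, 0.0391]
ft_force: [1.0, 0.6, 0.3]
```

Run:
```python
from h import *
p=camera("side");q=camera("top");c=proj(p,np.array([.534,.281,.04])).astype(int);e=proj(q,np.array([.534,.281,.04])).astype(int);print(c,e)
a=p["frame"][c[1]-35:c[1]+35,c[0]-30:c[0]+30,::-1];b=q["frame"][e[1]-35:e[1]+35,e[0]-30:e[0]+30,::-1]
g=np.hstack([a,b]).astype(float);g=np.clip(g*1.8,0,255).astype(np.uint8)
cv2.imwrite("pics/crop3.png",cv2.resize(g,None,fx=6,fy=6,interpolation=cv2.INTER_CUBIC))
d()
```

```text
[248 345] [142 245]
t 6.23 p [0.5317 0.2834 0.0392] yang 105.0 tilt [-0. -0. -1.] gap 0.0401 g 0.0 F [0.3 0.5 1. ] q7 1.32
```

View pics/crop3.png

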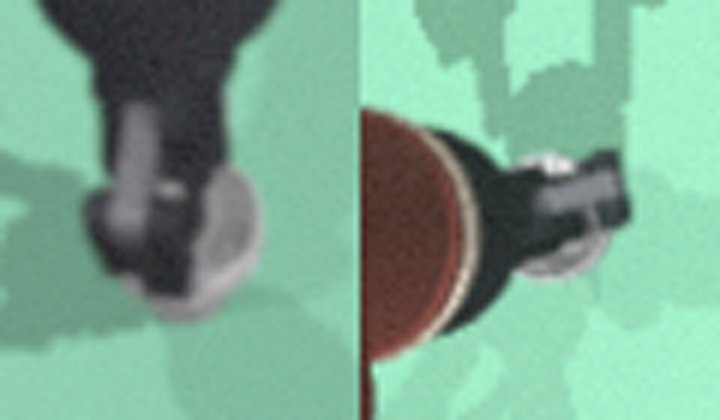

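Both views show the fingers over the rim with no contact yet. Continuing the gentle probe.

```bash
for i in 1; do
python3 -m crank '[[[0,0,0],[0,0,0.001],0.04],[[0,0,0],[0,0,0],0.04]]' | egrep 'ee_pos|ft_force'
python3 -m crank '[[[0,0,0],[0,0,0.001],0.04],[[0,0,0],[0,0,0],0.04]]' | egrep 'ee_pos|ft_force'
python3 -m crank '[[[0,0,0],[0,0,0.001],0.04],[[0,0,0],[0,0,0],0.04]]' | egrep 'ee_pos|ft_force'
python3 -m crank '[[[0,0,0],[0,0,0.001],0.04],[[0,0,0],[0,0,0],0.04]]' | egrep 'ee_pos|ft_force'
done
```

```text
ee_pos: [0.5318, 0.2834, 0.0382]
ft_force: [-0.1, -0.1, 0.2]
ee_pos: [0.5317, 0.2834, 0.0371]
ft_force: [0.2, 0.1, 0.5]
ee_pos: [0.532, 0.2835, 0.0367]
ft_force: [-1.2, -0.6, 3.6]
ee_pos: [0.5323, 0.2836, 0.0366]
ft_force: [-3.6, -0.5, 11.3]
```

Contact at TCP z≈.0367. The fingers are too thick to fit inside the bowl, so at this opening the tips sit on the rim (z=.040), roughly level with the reported TCP. I'll raise, open, go down lower and grip.

```bash
python3 -m crank '[[[0,0,0],[0,0,-0.016],0.04],[[0,0,0],[0,0,0],0.06],[[0,0,0],[0,0,0],0.085],[[0,0,0],[0,0,0],0.085],[[0,0,0],[0,0,0],0.085],[[0,0,0],[0,0,0],0.085]]' | egrep 'ee_pos|ft|gap'
python3 -m crank '[[[0,0,0],[0,0,0.012],0.085],[[0,0,0],[0,0,0.008],0.085],[[0,0,0],[0,0,0.005],0.085],[[0,0,0],[0,0,0],0.085],[[0,0,0],[0,0,0],0.085]]' | egrep 'ee_pos|ft|gap'
python3 -m crank '[[[0,0,0],[0,0,0],0.045],[[0,0,0],[0,0,0],0.045],[[0,0,0],[0,0,0],0.045],[[0,0,0],[0,0,0],0.045],[[0,0,0],[0,0,0],0.045],[[0,0,0],[0,0,0],0.045],[[0,0,0],[0,0,0],0.045]]' 40
```

```text
ee_pos: [0.5314, 0.2832, 0.0506]
ft_force: [-0.0, -0.6, 0.2]
finger_gap: 0.0851
ee_pos: [0.5313, 0.2831, 0.0255]
ft_force: [0.2, -1.0, 0.2]
finger_gap: 0.085
time_s: 8.4
ee_pos: [0.5324, 0.2837, 0.0273]
tool_rot: [-0.13, 0.992, 0.0, 0.001]
ft_force: [-1.7, -1.6, 5.8]
finger_gap: 0.0496
grasp_force: 40.9
```

Run:
```python
from h import *
p=camera("side");q=camera("top");c=proj(p,np.array([.534,.281,.04])).astype(int);e=proj(q,np.array([.534,.281,.04])).astype(int);print(c,e)
a=p["frame"][c[1]-35:c[1]+35,c[0]-30:c[0]+30,::-1];b=q["frame"][e[1]-35:e[1]+35,e[0]-30:e[0]+30,::-1]
g=np.hstack([a,b]).astype(float);g=np.clip(g*1.8,0,255).astype(np.uint8)
cv2.imwrite("pics/crop4.png",cv2.resize(g,None,fx=6,fy=6,interpolation=cv2.INTER_CUBIC))
d()
```

```text
[248 345] [142 245]
t 8.5 p [0.5324 0.2837 0.0273] yang 105.0 tilt [ 0.001  0.001 -1.   ] gap 0.0502 g 40.9 F [-0.8  0.   5.1] q7 1.32
```

View pics/crop4.png

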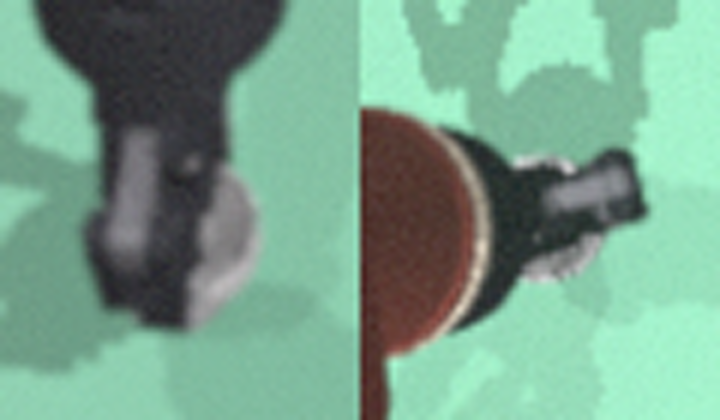

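Now the finger end lies in front of and below the rim line, the gap is 50 mm and the grip 41 N, so the bowl is held by its rim band. Lifting and carrying it to the seat.

```bash
python3 -m crank '[[[0,0,0],[0,0,-0.02],0.045],[[0,0,0],[0,0,-0.03],0.045],[[0,0,0],[0,0,-0.03],0.045],[[0,0,0],[0,0,-0.01],0.045],[[0,0,0],[0,0,0],0.045],[[0,0,0],[0,0,0],0.045]]' | egrep 'ee_pos|ft|gap|grasp'
python3 -c "
from h import *
d([.565,-.076,.115])"
```

```text
ee_pos: [0.5317, 0.2835, 0.1161]
ft_force: [0.2, 0.2, -1.5]
finger_gap: 0.05
grasp_force: 42.0
t 9.0 p [0.5317 0.2835 0.1161] yang 105.0 tilt [ 0.  0. -1.] gap 0.05 g 42.0 F [ 0.2  0.2 -1.5] q7 1.31
[0.565, -0.076, 0.115] [ 0.0606 -0.3559  0.001 ]
```

Weight is about 1.5 N, so the bowl is held. Moving to the seat.

```bash
python3 -m crank '[[[0,0,0],[0.003,-0.015,0],0.045],[[0,0,0],[0.005,-0.03,0],0.045],[[0,0,0],[0.006,-0.036,0],0.045],[[0,0,0],[0.006,-0.036,0],0.045],[[0,0,0],[0.006,-0.036,0],0.045],[[0,0,0],[0.006,-0.036,0],0.045],[[0,0,0],[0.006,-0.036,0],0.045],[[0,0,0],[0.006,-0.036,0],0.045],[[0,0,0],[0.006,-0.036,0],0.045],[[0,0,0],[0.006,-0.034,0],0.045],[[0,0,0],[0.003,-0.018,0],0.045],[[0,0,0],[0.002,-0.007,0],0.045]]' >/dev/null
python3 -m crank '[[[0,0,0],[0,0,0],0.045],[[0,0,0],[0,0,0],0.045],[[0,0,0],[0,0,0],0.045]]' >/dev/null
python3 - <<'E'
from h import *
d([.565,-.076,.115])
p=camera("side");q=camera("top");c=proj(p,np.array([.565,-.076,.08])).astype(int);e=proj(q,np.array([.565,-.076,.08])).astype(int);print(c,e)
a=p["frame"][c[1]-35:c[1]+35,c[0]-35:c[0]+35,::-1];b=q["frame"][e[1]-35:e[1]+35,e[0]-35:e[0]+35,::-1]
g=np.clip(np.hstack([a,b]).astype(float)*1.5,0,255).astype(np.uint8)
cv2.imwrite("pics/crop5.png",cv2.resize(g,None,fx=5,fy=5,interpolation=cv2.INTER_CUBIC))
E
```

```text
t 10.25 p [ 0.5643 -0.0744  0.1155] yang 105.1 tilt [-0.001  0.001 -1.   ] gap 0.0498 g 42.0 F [ 0.3 -0.9 -1.3] q7 1.97
[0.565, -0.076, 0.115] [-0.0003 -0.0017  0.0005]
[297 209] [289 230]
```

View pics/crop5.png

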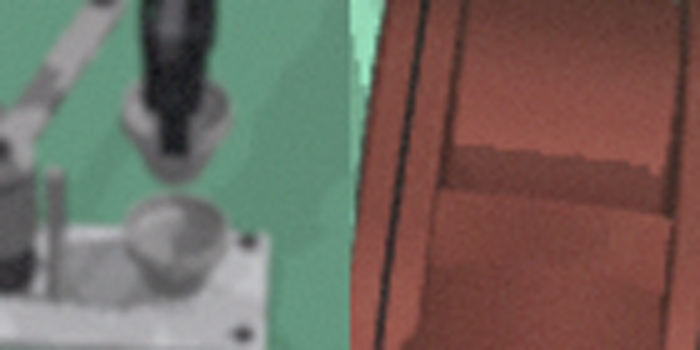

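The held bowl is centred over the seat bowl: both rims are at about x=177 in the crop, and the stop pin is clear on the left. Lowering, with a force watch at the end.

```bash
python3 -m crank '[[[0,0,0],[0,-0.0017,0.015],0.045],[[0,0,0],[0,0,0.02],0.045],[[0,0,0],[0,0,0.015],0.045],[[0,0,0],[0,0,0.006],0.045],[[0,0,0],[0,0,0],0.045],[[0,0,0],[0,0,0],0.045]]'  | egrep 'ee_pos|ft|gap|grasp'
python3 -m crank '[[[0,0,0],[0,0,0.002],0.045],[[0,0,0],[0,0,0.002],0.045],[[0,0,0],[0,0,0],0.045]]'  | egrep 'ee_pos|ft'
python3 -m crank '[[[0,0,0],[0,0,0.002],0.045],[[0,0,0],[0,0,0],0.045]]'  | egrep 'ee_pos|ft'
python3 -m crank '[[[0,0,0],[0,0,0.0015],0.045],[[0,0,0],[0,0,0],0.045]]'  | egrep 'ee_pos|ft'
```

```text
ee_pos: [0.5654, -0.0773, 0.0607]
ft_force: [0.6, 0.1, -0.0]
finger_gap: 0.0499
grasp_force: 42.0
ee_pos: [0.5655, -0.0778, 0.0567]
ft_force: [0.5, 0.5, -1.3]
ee_pos: [0.5651, -0.0779, 0.0543]
ft_force: [-0.6, 0.3, -0.3]
ee_pos: [0.565, -0.0779, 0.0526]
ft_force: [0.5, -0.5, 0.0]
```

```bash
for i in 1; do
python3 -m crank '[[[0,0,0],[0,0.001,0.001],0.045],[[0,0,0],[0,0,0],0.045]]'  | egrep 'ee_pos|ft'
python3 -m crank '[[[0,0,0],[0,0,0.001],0.045],[[0,0,0],[0,0,0],0.045]]'  | egrep 'ee_pos|ft'
python3 -m crank '[[[0,0,0],[0,0,0.001],0.045],[[0,0,0],[0,0,0],0.045]]'  | egrep 'ee_pos|ft'
done
```

```text
ee_pos: [0.5648, -0.0767, 0.0516]
ft_force: [-0.5, 0.0, -1.1]
ee_pos: [0.5653, -0.0767, 0.0514]
ft_force: [-2.0, 1.4, 4.3]
ee_pos: [0.5659, -0.0765, 0.0512]
ft_force: [-3.9, 1.9, 11.1]
```

Contact came at exactly the expected home height (.0514). Releasing and moving on to bowl_b.

```bash
python3 -m crank '[[[0,0,0],[0,0,-0.001],0.045],[[0,0,0],[0,0,0],0.06],[[0,0,0],[0,0,0],0.075],[[0,0,0],[0,0,0],0.075],[[0,0,0],[0,0,-0.01],0.075],[[0,0,0],[0,0,-0.03],0.075],[[0,0,0],[0,0,-0.03],0.075]]'  | egrep 'ee_pos|ft|gap|grasp'
python3 -c "
from h import *
d([.4507,.1345,.08])"
```

```text
ee_pos: [0.5638, -0.0771, 0.1211]
ft_force: [1.8, 0.5, -0.3]
finger_gap: 0.0749
grasp_force: 0.0
t 12.52 p [ 0.5638 -0.0771  0.1211] yang 104.9 tilt [-0.003 -0.    -1.   ] gap 0.0749 g 0.0 F [ 1.8  0.5 -0.3] q7 1.97
[0.4507, 0.1345, 0.08] [0.0546 0.2336 0.0413]
```

```bash
python3 -m crank '[[[0,0,0],[0.003,0.012,0],0.085],[[0,0,0],[0.006,0.026,0.004],0.085],[[0,0,0],[0.008,0.034,0.006],0.085],[[0,0,0],[0.008,0.034,0.006],0.085],[[0,0,0],[0.008,0.034,0.006],0.085],[[0,0,0],[0.008,0.034,0.006],0.085],[[0,0,0],[0.008,0.034,0.006],0.085],[[0,0,0],[0.006,0.018,0.005],0.085],[[0,0,0],[0.002,0.008,0.002],0.085],[[0,0,0],[0,0,0],0.085],[[0,0,0],[0,0,0],0.085]]' >/dev/null
python3 - <<'E'
from h import *
d([.4507,.1345,.026])
p=camera("side")
import itertools
for n in ("side","top"):
    p=camera(n)
    print(n,proj(p,np.array([.4507,.1345,.0])).round(1),proj(p,np.array([.565,-.076,.024])).round(1),[(np.round(m["xy"],1),round(m["score"],2)) for m in mark_of("bowl_a",p)],[(np.round(m["box"],1),round(m["score"],2)) for m in regions_of("bowl_a",p)])
c=proj(camera("side"),np.array([.565,-.076,.05])).astype(int)
p=camera("side");a=p["frame"][c[1]-35:c[1]+35,c[0]-35:c[0]+35,::-1];e=proj(p,np.array([.4507,.1345,.05])).astype(int)
b=p["frame"][e[1]-35:e[1]+35,e[0]-35:e[0]+35,::-1]
g=np.clip(np.hstack([a,b]).astype(float)*1.5,0,255).astype(np.uint8)
cv2.imwrite("pics/crop6.png",cv2.resize(g,None,fx=5,fy=5,interpolation=cv2.INTER_CUBIC))
E
```

```text
t 13.43 p [0.4501 0.1338 0.0803] yang 104.9 tilt [ 0.001 -0.    -1.   ] gap 0.085 g 0.0 F [ 0.4 -1.1  0.1] q7 1.47
[0.4507, 0.1345, 0.026] [-0.0007  0.0005  0.0543]
side [313.9 312. ] [297.2 226.4] [(array([176.5, 280.1]), 0.65), (array([313.3, 311.3]), 0.55), (array([296.2, 225. ]), 0.42)] [(array([302.5, 291. , 328.7, 316.4]), 0.56), (array([288.3, 210.6, 294.5, 224.6]), 0.52)]
top [205.4 278.2] [289.3 230.8] [(array([203.5, 277.1]), 0.52), (array([339. , 195.7]), 0.23)] [(array([279.3, 216.7, 304.8, 243.1]), 0.88), (array([197.7, 270.3, 212.2, 275.2]), 0.61)]
```

View pics/crop6.png

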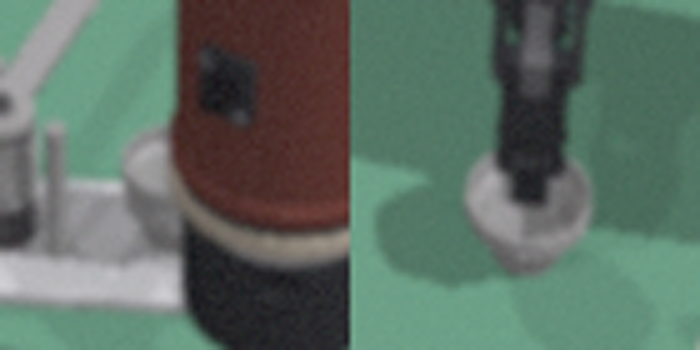

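The gripper is centred over bowl_b (x≈529 in the right half), and the nested bowl on the left looks level. Gripping bowl_b the same way.

```bash
python3 -m crank '[[[0,0,0],[0,0,0.02],0.085],[[0,0,0],[0,0,0.02],0.085],[[0,0,0],[0,0,0.01],0.085],[[0,0,0],[0,0,0.004],0.085],[[0,0,0],[0,0,0],0.085],[[0,0,0],[0,0,0],0.045],[[0,0,0],[0,0,0],0.045],[[0,0,0],[0,0,0],0.045],[[0,0,0],[0,0,0],0.045],[[0,0,0],[0,0,0],0.045],[[0,0,0],[0,0,0],0.045],[[0,0,0],[0,0,0],0.045]]' 40 | egrep 'ee_pos|ft|gap|grasp'
python3 -m crank '[[[0,0,0],[0,0,0],0.045],[[0,0,0],[0,0,-0.02],0.045],[[0,0,0],[0,0,-0.03],0.045],[[0,0,0],[0,0,-0.03],0.045],[[0,0,0],[0,0,-0.02],0.045],[[0,0,0],[0,0,0],0.045],[[0,0,0],[0,0,0],0.045]]' | egrep 'ee_pos|ft|gap|grasp'
python3 -c "
from h import *
d([.565,-.0767,.126])"
```

```text
ee_pos: [0.4506, 0.1348, 0.0272]
ft_force: [-0.9, -0.8, 8.1]
finger_gap: 0.0507
grasp_force: 40.2
ee_pos: [0.4503, 0.1348, 0.1272]
ft_force: [0.5, -0.7, -1.3]
finger_gap: 0.0504
grasp_force: 42.0
t 15.47 p [0.4503 0.1348 0.1272] yang 105.0 tilt [ 0.003  0.002 -1.   ] gap 0.0504 g 42.0 F [ 0.5 -0.7 -1.3] q7 1.46
[0.565, -0.0767, 0.126] [-0.0562 -0.234   0.0012]
```

```bash
python3 -m crank '[[[0,0,0],[-0.003,-0.012,0],0.045],[[0,0,0],[-0.006,-0.026,0],0.045],[[0,0,0],[-0.008,-0.034,0],0.045],[[0,0,0],[-0.008,-0.034,0],0.045],[[0,0,0],[-0.008,-0.034,0],0.045],[[0,0,0],[-0.008,-0.034,0],0.045],[[0,0,0],[-0.008,-0.034,0],0.045],[[0,0,0],[-0.005,-0.018,0],0.045],[[0,0,0],[-0.002,-0.008,0],0.045],[[0,0,0],[0,0,0],0.045],[[0,0,0],[0,0,0],0.045],[[0,0,0],[0,0,0],0.045]]' >/dev/null
python3 - <<'E'
from h import *
d([.565,-.0767,.0652])
E
```

```text
t 16.47 p [ 0.5632 -0.0754  0.1252] yang 105.1 tilt [-0.001  0.001 -1.   ] gap 0.0505 g 42.0 F [-0.4  0.4 -1.6] q7 1.98
[0.565, -0.0767, 0.0652] [-0.0015 -0.0018  0.06  ]
```

```bash
python3 -m crank '[[[0,0,0],[-0.001,-0.001,0.015],0.045],[[0,0,0],[0,0,0.02],0.045],[[0,0,0],[0,0,0.013],0.045],[[0,0,0],[0,0,0.004],0.045],[[0,0,0],[0,0,0],0.045],[[0,0,0],[0,0,0],0.045]]'  | egrep 'ee_pos|ft|gap|grasp'
python3 -m crank '[[[0,0,0],[0,0,0.002],0.045],[[0,0,0],[0,0,0.002],0.045],[[0,0,0],[0,0,0],0.045]]'  | egrep 'ee_pos|ft'
python3 -m crank '[[[0,0,0],[0,0,0.002],0.045],[[0,0,0],[0,0,0],0.045]]'  | egrep 'ee_pos|ft'
python3 -m crank '[[[0,0,0],[0,0,0.001],0.045],[[0,0,0],[0,0,0],0.045]]'  | egrep 'ee_pos|ft'
python3 -m crank '[[[0,0,0],[0,0,0.001],0.045],[[0,0,0],[0,0,0],0.045]]'  | egrep 'ee_pos|ft'
```

```text
ee_pos: [0.5652, -0.077, 0.0744]
ft_force: [-0.5, 0.0, -1.2]
finger_gap: 0.05
grasp_force: 42.0
ee_pos: [0.5653, -0.0777, 0.0701]
ft_force: [-0.6, -0.5, -1.3]
ee_pos: [0.5651, -0.0779, 0.0677]
ft_force: [-1.1, -0.8, -1.1]
ee_pos: [0.5651, -0.0779, 0.0667]
ft_force: [0.8, 0.2, -0.8]
ee_pos: [0.5651, -0.0779, 0.0657]
ft_force: [-0.0, -1.4, -0.9]
```

```bash
python3 -m crank '[[[0,0,0],[0,0.001,0.001],0.045],[[0,0,0],[0,0,0],0.045]]'  | egrep 'ee_pos|ft'
python3 -m crank '[[[0,0,0],[0,0,0.001],0.045],[[0,0,0],[0,0,0],0.045]]'  | egrep 'ee_pos|ft'
```

```text
ee_pos: [0.5655, -0.0773, 0.0654]
ft_force: [0.1, -1.4, 2.2]
ee_pos: [0.5661, -0.0772, 0.0652]
ft_force: [-1.5, -0.7, 10.3]
```

Contact again at the home height (.0653). Releasing, lifting, and parking to one side for a clear view.

```bash
python3 -m crank '[[[0,0,0],[0,0,-0.001],0.045],[[0,0,0],[0,0,0],0.06],[[0,0,0],[0,0,0],0.075],[[0,0,0],[0,0,0],0.075],[[0,0,0],[0,0,-0.01],0.075],[[0,0,0],[0,0,-0.03],0.075],[[0,0,0],[0,0,-0.035],0.075],[[0,0,0],[0,0,-0.035],0.075],[[0,0,0],[0,0,-0.03],0.075]]'  | egrep 'ee_pos|ft|gap'
python3 -m crank '[[[0,0,0],[0.012,-0.018,0],0.07],[[0,0,0],[0.018,-0.027,0],0.07],[[0,0,0],[0.018,-0.027,0],0.07],[[0,0,0],[0.018,-0.027,0],0.07],[[0,0,0],[0.018,-0.027,0],0.07],[[0,0,0],[0.018,-0.027,0],0.07],[[0,0,0],[0.013,-0.027,0],0.07],[[0,0,7],[0,0,0],0.07],[[0,0,7],[0,0,0],0.07],[[0,0,7],[0,0,0],0.07],[[0,0,7],[0,0,0],0.07],[[0,0,7],[0,0,0],0.07]]' | egrep 'ee_pos|ft|gap'
python3 -m crank '[[[0,0,7],[0,0,0],0.07],[[0,0,7],[0,0,0],0.07],[[0,0,7],[0,0,0],0.07],[[0,0,7],[0,0,0],0.07],[[0,0,7],[0,0,0],0.07],[[0,0,7],[0,0,0],0.07],[[0,0,7],[0,0,0],0.07],[[0,0,7],[0,0,0],0.07],[[0,0,7],[0,0,0],0.07],[[0,0,7],[0,0,0],0.07],[[0,0,0],[0,0,0],0.07]]'| egrep 'ee_pos|ft|gap'
python3 - <<'E'
from h import *
d([.641,-.184,.2])
P={n:camera(n) for n in("top","side")}
for n in P:
    p=P[n]
    for t,z in(("holder",.01),("pivot",.084),("post",.13)):
        m=mark_of(t,p)[:1];print(n,t,[(np.round(k["xy"],1),round(k["score"],2),atz(p,k["xy"],z).round(4)) for k in m])
    for t in("holder","post"):
        r=regions_of(t,p)[:1]
        if r: print(n,t,np.round(r[0]["box"],1),r[0]["score"])
    print("bowls",[(np.round(k["xy"],1),round(k["score"],2)) for k in mark_of("bowl_a",p)],[(np.round(k["box"],1),round(k["score"],2)) for k in regions_of("bowl_a",p)],[proj(p,np.array([.565,-.0767,z])).round(1) for z in(.01,.024,.038)])
t,s=P["top"],P["side"]
a=t["frame"][175:265,245:360,::-1];b=s["frame"][150:240,225:340,::-1]
g=np.clip(np.hstack([a,b]).astype(float)*1.4,0,255).astype(np.uint8)
cv2.imwrite("pics/crop7.png",cv2.resize(g,None,fx=3.4,fy=3.4,interpolation=cv2.INTER_CUBIC))
E
```

```text
ee_pos: [0.565, -0.0772, 0.2078]
ft_force: [0.5, 0.4, -0.0]
finger_gap: 0.075
ee_pos: [0.5001, -0.2806, 0.2055]
ft_force: [0.9, 0.3, -0.1]
finger_gap: 0.0704
ee_pos: [0.5002, -0.2804, 0.2054]
ft_force: [0.9, -0.8, 0.2]
finger_gap: 0.0703
t 20.72 p [ 0.5002 -0.2804  0.2054] yang -0.4 tilt [ 0.  0. -1.] gap 0.0703 g 0.0 F [ 0.9 -0.8  0.2] q7 0.57
[0.641, -0.184, 0.2] [0.0974 0.1401 0.0054]
top holder [(array([288. , 230.8]), 0.71, array([ 0.5652, -0.073 ,  0.01  ]))]
top pivot [(array([278.2, 195.5]), 0.6, array([ 0.6455, -0.0508,  0.084 ]))]
top post [(array([340.7, 193.9]), 0.56, array([ 0.6419, -0.1885,  0.13  ]))]
top holder [256.2 175.9 339.3 253.8] 0.58
top post [270.9 190.  343.3 202.5] 0.77
bowls [(array([289.3, 230.2]), 0.91)] [(array([276. , 220.5, 305.2, 242. ]), 0.74), (array([346.8, 286.4, 368.3, 308.7]), 0.56)] [array([289.5, 230.9]), array([289.6, 230.8]), array([289.7, 230.6])]
side holder [(array([294.6, 236. ]), 0.96, array([ 0.5642, -0.0557,  0.01  ]))]
side pivot [(array([261.7, 204. ]), 0.66, array([ 0.6505, -0.0595,  0.084 ]))]
side post [(array([282.1, 160.3]), 0.8, array([ 0.6463, -0.1847,  0.13  ]))]
side holder [243.  165.  320.9 247.8] 0.66
side post [252.7 163.2 287.2 213.5] 0.78
bowls [(array([299.4, 220.5]), 0.65), (array([295.5, 225. ]), 0.5), (array([234.3, 297.2]), 0.39)] [(array([287.2, 202. , 308.6, 222.5]), 0.73), (array([286. , 216.5, 304.2, 225.8]), 0.59)] [array([297.2, 230.4]), array([297.3, 226.2]), array([297.3, 222.1])]
```

View pics/crop7.png

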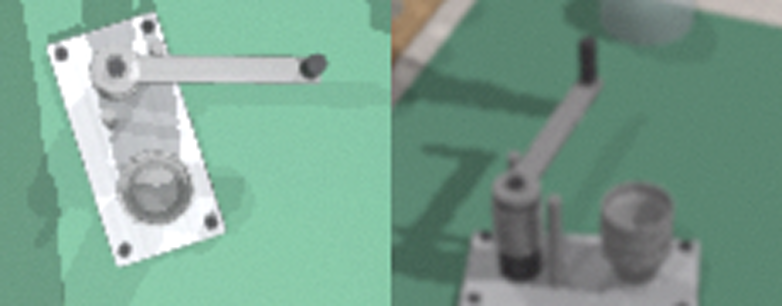

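Top and side both show the three bowls nested level, with evenly spaced rims. From these I read the post top at (338.5,193.2) top and (282.9,162.4) side, plus the plate corners. Next I'll compute the pivot, post and holder angle.

Run:
```python
from h import *
P={n:camera(n) for n in("top","side")};t,s=P["top"],P["side"]
C=[atz(t,(245+x/3.4,175+y/3.4),.01)[:2] for x,y in((48,44),(155,13),(224,233),(119,267))]
v1=C[0]-C[3];v2=C[1]-C[2];print("corners",np.round(C,4),[np.degrees(np.arctan2(v[1],v[0])).round(1) for v in(v1,v2,C[0]-C[1],C[3]-C[2])],"centre",np.mean(C,0))
for a,b,z in(((278.8,194.7),(261.2,203.8),.092),((338.5,193.2),(282.9,162.4),.13)):
    print(atz(t,a,z).round(4),atz(s,b,z).round(4),tri([ray(t,a),ray(s,b)]).round(4))
```

```text
corners [[ 0.6728 -0.0033]
 [ 0.6941 -0.0819]
 [ 0.5328 -0.1287]
 [ 0.5097 -0.0523]] [np.float64(16.7), np.float64(16.2), np.float64(105.2), np.float64(106.8)] centre [ 0.6023542  -0.06654349]
[ 0.6465 -0.0522  0.092 ] [ 0.6479 -0.0513  0.092 ] [ 0.6473 -0.0519  0.0916]
[ 0.6436 -0.1837  0.13  ] [ 0.6411 -0.177   0.13  ] [ 0.6441 -0.1845  0.1242]
```

Everything agrees: holder angle 16.3°, pivot (.6468,-.0527), post at rest (.642,-.183), and at the stop (.522,-.089). Moving over the post.

```bash
python3 -m crank '[[[0,0,1.7],[0.01,0.015,0],0.07],[[0,0,0],[0.015,0.021,0],0.07],[[0,0,0],[0.018,0.025,0],0.07],[[0,0,0],[0.018,0.025,0],0.07],[[0,0,0],[0.018,0.025,0],0.07],[[0,0,0],[0.012,0.018,0],0.07],[[0,0,0],[0.007,0.01,0],0.07],[[0,0,0],[0,0,0],0.07],[[0,0,0],[0,0,0],0.07],[[0,0,0],[0,0,0],0.07]]'  | egrep 'ee_pos|ft|gap'
python3 - <<'E'
from h import *
d([.640,-.1827,.099])
E
```

```text
ee_pos: [0.6406, -0.1882, 0.205]
ft_force: [0.1, -2.1, -0.4]
finger_gap: 0.07
t 22.45 p [ 0.6406 -0.1882  0.205 ] yang -1.9 tilt [-0.001 -0.001 -1.   ] gap 0.07 g 0.0 F [ 0.1 -2.1 -0.4] q7 0.39
[0.64, -0.1827, 0.099] [ 0.0056 -0.0007  0.106 ]
```

```bash
python3 -m crank '[[[0,0,0],[0.005,0,0.02],0.07],[[0,0,0],[0,0,0.03],0.07],[[0,0,0],[0,0,0.025],0.07],[[0,0,0],[0,0,0.015],0.07],[[0,0,0],[0,0,0.01],0.07],[[0,0,0],[0,0,0.005],0.07],[[0,0,0],[0,0,0],0.07],[[0,0,0],[0,0,0],0.07]]'  | egrep 'ee_pos|ft|gap'
python3 -m crank '[[[0,0,0],[0,0,0],0.03],[[0,0,0],[0,0,0],0.018],[[0,0,0],[0,0,0],0.018],[[0,0,0],[0,0,0],0.008],[[0,0,0],[0,0,0],0.008],[[0,0,0],[0,0,0],0.008],[[0,0,0],[0,0,0],0.008],[[0,0,0],[0,0,0],0.008],[[0,0,0],[0,0,0],0.008],[[0,0,0],[0,0,0],0.008]]' 30
python3 - <<'E'
from h import *
d()
p=camera("side");q=camera("top")
a=q["frame"][160:230,270:370,::-1];b=p["frame"][140:210,240:340,::-1]
g=np.clip(np.hstack([a,b]).astype(float)*1.5,0,255).astype(np.uint8)
cv2.imwrite("pics/crop8.png",cv2.resize(g,None,fx=4,fy=4,interpolation=cv2.INTER_CUBIC))
E
```

```text
ee_pos: [0.6422, -0.1821, 0.1009]
ft_force: [0.1, 0.2, -0.6]
finger_gap: 0.07
time_s: 23.95
ee_pos: [0.6424, -0.1814, 0.1003]
tool_rot: [0.718, 0.696, 0.0, 0.0]
ft_force: [1.0, -0.1, 4.7]
finger_gap: 0.0128
grasp_force: 29.5
t 23.95 p [ 0.6424 -0.1814  0.1003] yang -1.7 tilt [ 0.001 -0.    -1.   ] gap 0.0128 g 29.5 F [ 1.  -0.1  4.7] q7 0.43
```

View pics/crop8.png

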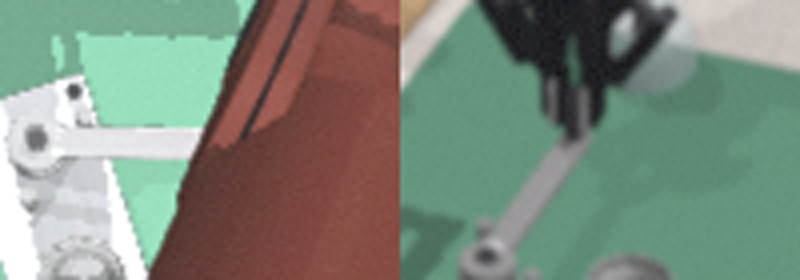

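The post is between the pads (gap 12.8 mm, 30 N). Starting the swing with two small trial steps to check the arc convention.

```bash
cat >> h.py <<'E'
def arc():
    s=sense();p=np.array(s["ee_pos"])[:2]-[.6468,-.0527];a=np.degrees(np.arctan2(p[1],p[0]));M=R.from_quat(s["tool_rot"]).as_matrix()
    print("t",round(s["time_s"],2),"p",np.round(s["ee_pos"],4),"r",np.hypot(*p).round(4),"swing",round((-92.1-a)%360,1),"yawrel",round((np.degrees(np.arctan2(M[1,1],M[0,1]))-a)%360,1),"gap",round(s["finger_gap"],4),"F",np.round(s["ft_force"],1),"tool F",(M.T@s["ft_force"]).round(1),"Mz",np.round(s["moment"],2))
E
python3 -c "
from h import *
arc()"
python3 -m crank '[[[0,0,4],[0,-0.009,0],0.008],[[0,0,4],[0,-0.009,0],0.008],[[0,0,4],[0,-0.009,0],0.008],[[0,0,0],[0,0,0],0.008],[[0,0,0],[0,0,0],0.008]]' >/dev/null
python3 -c "
from h import *
arc()"
```

```text
t 24.05 p [ 0.6424 -0.1814  0.1002] r 0.1288 swing 359.9 yawrel 90.2 gap 0.013 F [1.1 0.6 5.4] tool F [ 0.6  1.1 -5.4] Mz [ 0.02 -0.34  0.01]
t 24.47 p [ 0.6156 -0.1775  0.1002] r 0.1287 swing 11.9 yawrel 90.3 gap 0.013 F [3.6 3.4 5.4] tool F [ 4.2  2.7 -5.4] Mz [ 0.6  -0.6   0.07]
```

The arm follows, with a slight outward command error. I'll add the inward term.

```bash
python3 -m crank '[[[0,0,4],[0.0008,-0.009,0],0.008],[[0,0,4],[0.0006,-0.009,0],0.008],[[0,0,4],[0.0003,-0.009,0],0.008],[[0,0,4],[0.0003,-0.009,0],0.008],[[0,0,4],[0.0003,-0.009,0],0.008],[[0,0,0],[0,0,0],0.008],[[0,0,0],[0,0,0],0.008]]' >/dev/null
python3 -c "
from h import *
arc()"
```

```text
t 25.05 p [ 0.575  -0.1594  0.1002] r 0.1285 swing 31.8 yawrel 90.3 gap 0.0131 F [3.9 0.8 4.8] tool F [ 2.8  2.8 -4.8] Mz [ 0.34 -0.8   0.07]
```

```bash
python3 -m crank '[[[0,0,4],[0.0006,-0.009,0],0.008],[[0,0,4],[0.0005,-0.009,0],0.008],[[0,0,4],[0.0003,-0.009,0],0.008],[[0,0,4],[0.0003,-0.009,0],0.008],[[0,0,4],[0.0003,-0.009,0],0.008],[[0,0,4],[0.0003,-0.009,0],0.008],[[0,0,4],[0.0003,-0.009,0],0.008],[[0,0,4],[0.0003,-0.009,0],0.008],[[0,0,0],[0,0,0],0.008],[[0,0,0],[0,0,0],0.008]]' >/dev/null
python3 -c "
from h import *
arc()"
python3 -m crank '[[[0,0,2],[0.0002,-0.0045,0],0.008],[[0,0,1.5],[0.0002,-0.0034,0],0.008],[[0,0,0],[0,0,0],0.008],[[0,0,0],[0,0,0],0.008]]' >/dev/null
python3 -c "
from h import *
arc()"
```

```text
t 25.88 p [ 0.5295 -0.1056  0.1002] r 0.1287 swing 63.6 yawrel 90.1 gap 0.0131 F [ 5.6 -1.6  2.7] tool F [ 4.4  3.7 -2.7] Mz [-0.27 -1.13  0.15]
t 26.22 p [ 0.5266 -0.0988  0.1002] r 0.1287 swing 66.9 yawrel 89.8 gap 0.0129 F [ 4.7 -2.8  4.1] tool F [ 3.4  4.3 -4. ] Mz [-0.4  -0.93  0.11]
```

```bash
A='from h import *;arc()'
python3 -m crank '[[[0,0,1],[0.0003,-0.0022,0],0.008],[[0,0,1],[0.0003,-0.0022,0],0.008],[[0,0,0],[0,0,0],0.008],[[0,0,0],[0,0,0],0.008]]' >/dev/null; python3 -c "$A"
python3 -m crank '[[[0,0,0.5],[0,-0.0011,0],0.008],[[0,0,0],[0,0,0],0.008],[[0,0,0],[0,0,0],0.008]]' >/dev/null; python3 -c "$A"
python3 -m crank '[[[0,0,0.5],[0,-0.0011,0],0.008],[[0,0,0],[0,0,0],0.008],[[0,0,0],[0,0,0],0.008]]' >/dev/null; python3 -c "$A"
python3 -m crank '[[[0,0,0.5],[0,-0.0011,0],0.008],[[0,0,0],[0,0,0],0.008],[[0,0,0],[0,0,0],0.008]]' >/dev/null; python3 -c "$A"
```

```text
t 26.55 p [ 0.5251 -0.0946  0.1001] r 0.1287 swing 68.9 yawrel 89.8 gap 0.013 F [ 1.8 -2.6  6.7] tool F [ 0.8  3.  -6.7] Mz [-0.55 -0.5   0.21]
t 26.8 p [ 0.5247 -0.0936  0.1001] r 0.1287 swing 69.4 yawrel 89.7 gap 0.0131 F [ 2.8 -3.6  7.2] tool F [ 1.6  4.3 -7.2] Mz [-0.59 -0.44  0.26]
t 27.05 p [ 0.5244 -0.0925  0.1001] r 0.1287 swing 69.9 yawrel 89.7 gap 0.0127 F [ 2.  -3.3  6.8] tool F [ 0.9  3.8 -6.8] Mz [-0.58 -0.54  0.17]
t 27.3 p [ 0.524  -0.0915  0.1001] r 0.1288 swing 70.4 yawrel 89.7 gap 0.0129 F [ 2.2 -3.9  6.7] tool F [ 0.9  4.4 -6.7] Mz [-0.61 -0.48  0.12]
```

```bash
A='from h import *;arc()'
python3 -m crank '[[[0,0,0.5],[0,-0.0011,0],0.008],[[0,0,0],[0,0,0],0.008],[[0,0,0],[0,0,0],0.008]]' >/dev/null; python3 -c "$A"
python3 -m crank '[[[0,0,0.5],[0,-0.0011,0],0.008],[[0,0,0],[0,0,0],0.008],[[0,0,0],[0,0,0],0.008]]' >/dev/null; python3 -c "$A"
python3 -m crank '[[[0,0,0.5],[0,-0.0011,0],0.008],[[0,0,0],[0,0,0],0.008],[[0,0,0],[0,0,0],0.008]]' >/dev/null; python3 -c "$A"
python3 -m crank '[[[0,0,0],[0,-0.0011,0],0.008],[[0,0,0],[0,0,0],0.008],[[0,0,0],[0,0,0],0.008]]' >/dev/null; python3 -c "$A"
```

```text
t 27.55 p [ 0.5237 -0.0905  0.1001] r 0.1287 swing 70.8 yawrel 89.7 gap 0.0126 F [ 3.4 -3.5  7.5] tool F [ 2.3  4.3 -7.5] Mz [-0.63 -0.43  0.13]
t 27.8 p [ 0.5234 -0.0894  0.1001] r 0.1287 swing 71.3 yawrel 89.7 gap 0.0129 F [ 2.  -3.   6.5] tool F [ 1.   3.5 -6.5] Mz [-0.57 -0.49  0.13]
t 28.05 p [ 0.5233 -0.089   0.1002] r 0.1288 swing 71.5 yawrel 89.4 gap 0.013 F [ 3.2 -4.6  5.3] tool F [ 1.8  5.3 -5.3] Mz [-1.02 -0.74  0.16]
t 28.3 p [ 0.5232 -0.0887  0.1002] r 0.1287 swing 71.7 yawrel 89.5 gap 0.0128 F [ 5.1 -7.4  2.8] tool F [ 2.9  8.5 -2.8] Mz [-1.56 -1.08  0.22]
```

Motion has stalled and the force rises past the spring's 4.7 N, so this is the stop. One more small push, a firmer grip, then a final look.

```bash
A='from h import *;arc()'
python3 -m crank '[[[0,0,0],[0,-0.0012,0],0.008],[[0,0,0],[0,0,0],0.008],[[0,0,0],[0,0,0],0.008],[[0,0,0],[0,0,0],0.008],[[0,0,0],[0,0,0],0.008]]' 45 >/dev/null; python3 -c "$A"
python3 - <<'E'
from h import *
P={n:camera(n) for n in("top","side")}
for t in("tin","loupe","movement_block","case0","tweezers","dome"):
    print(t,[(n,np.round(m["xy"],1),round(m["score"],2)) for n in P for m in mark_of(t,P[n])[:2]])
p=P["side"];cv2.imwrite("pics/crop9.png",cv2.resize(np.clip(p["frame"][140:290,215:365,::-1]*1.4,0,255).astype(np.uint8),None,fx=4,fy=4,interpolation=cv2.INTER_CUBIC))
arc()
E
```

```text
t 28.72 p [ 0.5231 -0.0884  0.1003] r 0.1287 swing 71.8 yawrel 89.6 gap 0.0128 F [  5.8 -10.3   1.8] tool F [ 2.8 11.5 -1.8] Mz [-2.11 -1.37  0.26]
tin [('side', array([234. , 293.8]), 0.62), ('side', array([298.3, 228.4]), 0.24)]
loupe [('top', array([165.9, 296.9]), 0.57), ('side', array([316.8, 358.4]), 0.77)]
movement_block [('top', array([358.5, 297.3]), 0.82), ('side', array([379.4, 207.4]), 0.83)]
case0 [('top', array([233.6, 142.2]), 0.74), ('top', array([194. , 150.7]), 0.64), ('side', array([174.2, 280.7]), 0.83), ('side', array([183.7, 245.7]), 0.77)]
tweezers [('top', array([167.3, 295.2]), 0.3), ('side', array([179.9, 325.8]), 0.88), ('side', array([317.5, 195.3]), 0.51)]
dome [('top', array([414.5, 187.2]), 0.64), ('top', array([195.1, 150.1]), 0.22), ('side', array([299.3, 154.6]), 0.83)]
t 29.42 p [ 0.5231 -0.0884  0.1003] r 0.1287 swing 71.8 yawrel 89.6 gap 0.0127 F [  7.  -10.7   0.9] tool F [ 3.8 12.2 -0.8] Mz [-2.17 -1.35  0.24]
```

View pics/crop9.png

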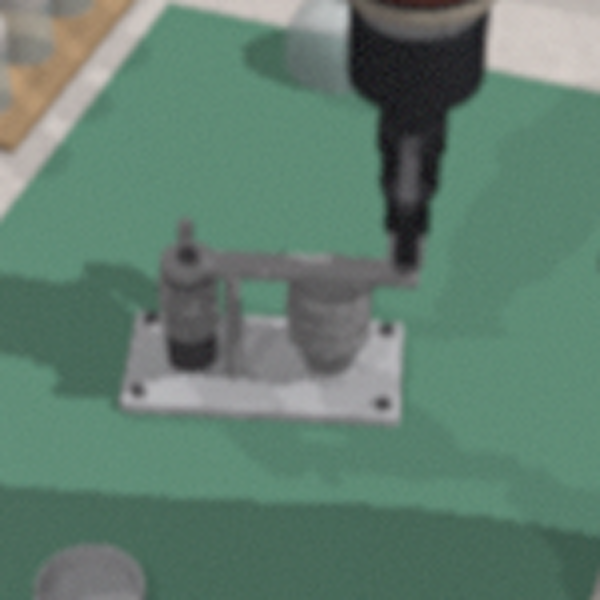

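The picture shows the keeper arm running straight from the pivot (190,260) over the level stack (330,320), with the post gripped at (405,255). Everything else is where it was. Handing in.

```bash
python3 -c "
from station import *
print(close_job())"
```

```text
the job is handed in; nothing more can be done
None
```

The job is handed in: both loose bowls are nested fully home in the holder bowl, and the gripper is still holding the keeper arm by its post hard against the stop with about 12 N; the last checks showed nothing else on the bench moved.

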